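# Walk the paint case into its taped bay

### The job

Walk the big wooden paint case forward, away from the robot, into the bay of masking tape ahead of it: push its near face at one corner and then at the other in turn, so that it swings a good 15 degrees out of square with the bay, back through square and out a good 15 degrees again, at least twice out in all, gaining ground each time. Leave it flat on the table, square with the bay and inside the tape, and do not tip or lift it or disturb the red jar and the slim brush box beside it.

Things in the scene. Friction and masses are not known exactly. Their poses are not given: they have to be found in the camera images.
- case: Big closed wooden paint case, full, about 0.9 kg, loose: 110 mm deep (x), 180 wide (y), 60 high, upright faces, steel corner caps on the lid; too wide to grip. Origin: centre of underside; x points away from the robot, near face at x = -55 mm. Starts 105 to 130 mm short of the bay's centre, nearly square. Pushed at a near corner it pivots about a point some 100 mm from its centre, near the other end.
- bay: U of flat cream masking tape on the table, strips 18 mm wide, nothing to feel, open towards the robot. Inside the tape: 150 mm deep (x), 220 mm wide (y). Origin: centre of that area, on the table; x points away from the robot along the way to walk; closed side at x = +75 mm, side strips at y = +110 and -110 mm. Turned up to 20 degrees either way.
- jar: Bystander: a closed round jar of red paint with a white cap, 68 mm across, 95 mm high, standing loose beside the bay, left or right. Origin at the centre of its underside.
- brush_box: Bystander: a slim low wooden brush box, 200 mm long (its x), 55 mm wide (y), 35 mm high, lying loose on the other side of the bay. Origin at the centre of its underside.

How it is judged:
By the outcome, as a careful person would: the job done as asked, in the order asked, and still so for the second after the job is handed in, with the robot touching nothing.
It also fails if it takes over 42 s, if anything falls off the work surface, if the arm or the gripper's body presses on something with over 40 N, if the wrist force passes 120 N, or if a joint passes its speed limit or range.

### The arm

A 6-joint arm with a two-finger parallel gripper is mounted at the origin on the work surface. World frame = base frame: x ahead of the robot, y to its left, z up, the work surface at z = 0. Lengths are in m, angles in degrees, forces in N, time in s.
With the tool pointing down it reaches from about 0.4 to 0.825 m from the base axis. Payload 7 kg.
Tool frame: the origin (TCP) lies on the centre line of the jaws, within the pads' length; the fingertips stand 17 mm ahead of it and the grasp point (between the pads) lies 2 mm behind it; z points along the fingers, y is the line along which they close (so a half turn about z gives the same grasp; the last joint's range is limited). The gripper opens to 85 mm and grips with 20 to 120 N. Pads are 22 mm wide; open, the fingers measure 114 mm over their backs; the gripper's body (76 mm by 85 mm) begins 54 mm behind the grasp point. The pads swing forward as they close: fully open they stand 13 mm farther back than shut.
Start: joints at [86.121, 20.546, 0.682, 0, -70.136, -16.507], TCP at [0.235, 0.633, 0.248] pointing down, gripper open.
Joint ranges: [-176.03, 176.03], [-82.01, 121.73], [-58.28, 71.71], [-173.87, 95.51], [-174.79, -0.11], [-173.66, 173.66]. Speed limits (degrees/s): [136.94, 136.94, 172.46, 180, 180, 180].

### API

Orientations are given as a 3x3 rotation matrix whose columns are the frame's x, y, z axes.
In Python, from station import r gives the robot as it stands.
- The arm moves only by the tool jog_arm, never from a script. Its argument "targets" is a list of rows, each a list of 6 numbers: the shift along the tool's x, y, z in m, then the turn, a rotation vector about the tool's x, y, z in degrees. A call has 1 to 10 rows; each row shifts and turns the commanded pose from where the row before left it, along the tool's axes as they then stand; what a row does not reach is not made up. A row lasts 1/10 s, in which the tool goes at most 50 mm and 8.59 degrees, less where a joint would pass 70% of its speed; a pose out of reach is approached as far as the arm can. A call with a gripper value outside its range is refused whole. "gripper" is the closure in counts, from 0 (fully open) to 255 (shut), set as the call begins (left out, the last holds). The fingers move at their own pace and stop on an object; "newtons" is the grip in N (left out, the last holds). Time passes only in rows, so rows that do not move let the fingers close. It gives the time, the measured TCP pose, the force, the opening and the grip force at its end, in the units of the state.
- r.read_state(): the state, without advancing time (a new reading comes with each control period).
- r.camera(name): name is "scene" or "top" or "wrist"; returns (picture, depth): 384x512x3 uint8, blue, green, red; 384x512 float32, m along the optical axis (not along the pixel's ray), 0 where there is no reading.
- r.camera_params(name): a dict with "fx", "fy", "cx", "cy" (pixels), "rvec" (rotation vector, rad) and "tvec" (3), from world to camera coordinates, as OpenCV has them; the wrist camera has in their place "mount" (4x4, takes a point from camera to tool coordinates, whose origin is the TCP and whose axes are the flange's). Camera axes: x right, y down, z forward; pixel columns grow to the right and rows downward; lengths in m; the calibration is good to about 2 mm. A picture is of the moment at which its call begins: read the wrist's pose just before it. camera_params takes no time and is no camera call.
- r.job_done(): hands the job in; it is judged then, once.
The state is a dict: "time": time; "joint_positions": joint angles; "dq": joint speeds; "joint_torque": joint torques, N m; "position": TCP position; "orientation": TCP orientation; "contact_force": force on the tool from outside, world axes, zero at the start; "torque": the same for the moment, N m; "width": opening from 0.0 (shut) to 1.0 (fully open); "grip_force": force on a finger pad.
Only numpy, scipy, OpenCV 4.12 (cv2) and the standard library are available. Lean on these libraries where they do the work, as an engineer would, in place of code of your own. Each camera call takes 0.05 s, during which the arm holds its last target. There are 200 camera calls.

## Working session

There is one attempt and no reset: what is moved stays moved. The work goes in short steps, Python scripts to look and compute and a tool call to move; the robot and the scene stay as the last step left them, time stands still between calls to the robot, and variables do not carry over. Pictures are saved under pics/ and viewed, at most 10 in all, crops included, and the job is handed in when it is done.

Besides the shell and the picture viewer there is one more tool, called after ">>>" by a JSON object that holds its "op" and its "data", one argument or row to a line. jog_arm: Moves the arm, as the interface text tells. Its arguments: {"type":"object","properties":{"targets":{"type":"array","items":{"type":"array","items":{"type":"number"}}},"gripper":{"type":"number"},"newtons":{"type":"number"}},"required":["targets"]}

```bash
mkdir -p pics; ls; python3 - <<'E'
from station import r
import cv2,numpy as np
s=r.read_state();print(s)
for n in("scene","top"):
    p,d=r.camera(n);cv2.imwrite(f"pics/{n}0.png",p);np.save(f"pics/{n}0.npy",d);print(n,r.camera_params(n))
E
```

```text
pics
{'time': 0.0, 'joint_positions': array([ 8.61207628e+01,  2.05892568e+01,  6.35259701e-01, -2.02318109e-02,
       -7.01378156e+01, -1.65052207e+01]), 'dq': array([-0.05903058, -0.01712732, -0.04148652,  0.01029432, -0.04291376,
        0.039412  ]), 'joint_torque': array([ 7.91576076e-04, -5.83330178e+01,  2.93405682e+01,  6.93603024e+00,
       -5.84150461e-03,  2.92641836e-06]), 'position': array([0.23499667, 0.63228721, 0.2473992 ]), 'orientation': array([[ 9.37334651e-01, -3.48430134e-01, -4.39754422e-04],
       [-3.48430385e-01, -9.37333336e-01, -1.57627462e-03],
       [ 1.37025099e-04,  1.63072063e-03, -9.99998661e-01]]), 'contact_force': array([-0.10131463, -0.45473495,  0.15988661]), 'torque': array([ 0.00247979, -0.03127043,  0.03741953]), 'grip_force': 0.0, 'width': 0.9969650566938052}
scene {'fx': 465.9862089141675, 'fy': 465.9862089141675, 'cx': 262.6085127058556, 'cy': 185.71082152209678, 'rvec': array([ 1.98891207,  1.38927031, -0.57616117]), 'tvec': array([-0.26823222, -0.38357134,  1.60094072])}
top {'fx': 464.0668078664934, 'fy': 464.0668078664934, 'cx': 256.16570263297154, 'cy': 193.23045816690305, 'rvec': array([ 2.04486507, -2.13803193,  0.25370062]), 'tvec': array([0.07265675, 0.62849682, 1.0021727 ])}
```

View pics/top0.png

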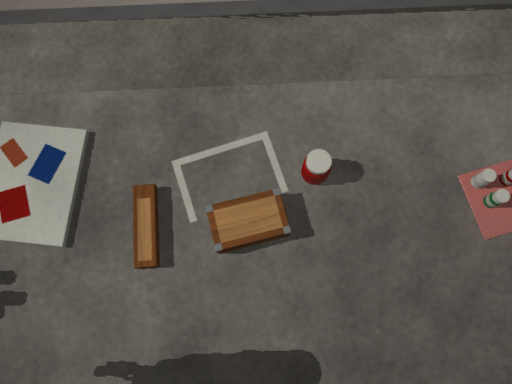

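View pics/scene0.png

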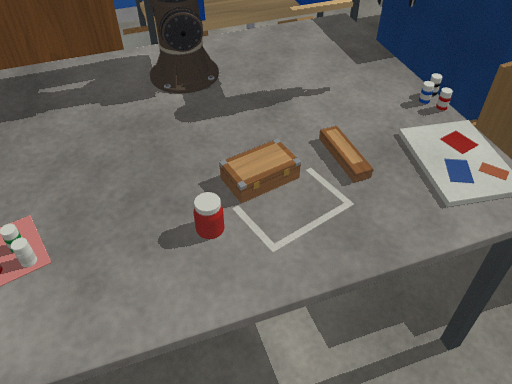

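The top view shows the case at about (248,220). The tape U has its far corners at (175,160) and (268,135), with the jar on the right at (317,167) and the brush box on the left at (146,226). The scene view shows the same layout from the far side, and the way to walk is clear.

```bash
cat > h.py <<'E'
from station import r
import cv2,numpy as np
def world(n,d):
    c=r.camera_params(n);v,u=np.indices(d.shape)
    P=np.stack([(u-c["cx"])/c["fx"]*d,(v-c["cy"])/c["fy"]*d,d],-1)
    R=cv2.Rodrigues(c["rvec"])[0];return (P-c["tvec"])@R   # R^T(P-t)
def cast(n,uv,z):
    c=r.camera_params(n);R=cv2.Rodrigues(c["rvec"])[0]
    uv=np.atleast_2d(uv).astype(float);D=np.c_[(uv[:,0]-c["cx"])/c["fx"],(uv[:,1]-c["cy"])/c["fy"],np.ones(len(uv))]@R
    o=-R.T@c["tvec"];return (o+D*((z-o[2])/D[:,2])[:,None])[:,:2]
def blobs(n,p,d,lo,hi,box=(.2,.95,-.45,.45)):
    W=world(n,d);m=(d>0)&(W[...,2]>lo)&(W[...,2]<hi)&(W[...,0]>box[0])&(W[...,0]<box[1])&(W[...,1]>box[2])&(W[...,1]<box[3])
    return m.astype(np.uint8),W
def rect(P):
    (c,wh,a)=cv2.minAreaRect(P.astype(np.float32));
    if wh[0]<wh[1]: wh=wh[::-1];a+=90
    return np.array(c),np.array(wh),(a+90)%180-90   # long axis angle, -90..90
E
python3 - <<'E'
from h import *
for n in("top","scene"):
    p=cv2.imread(f"pics/{n}0.png");d=np.load(f"pics/{n}0.npy")
    m,W=blobs(n,p,d,.02,.13)
    k,L,S,C=cv2.connectedComponentsWithStats(m)
    for i in range(1,k):
        if S[i,4]<150: continue
        q=W[L==i];z=np.percentile(q[:,2],90);t=q[q[:,2]>z-.006]
        uv=np.argwhere((L==i)&(W[...,2]>z-.012))[:,::-1]
        print(n,S[i],C[i].round(),"z",z.round(4),rect(t[:,:2]),"cast",rect(cast(n,uv,np.median(t[:,2]))))
    g=p.astype(int);w=(g.min(-1)>120)&(np.abs(W[...,2])<.015)&(W[...,0]>.3)&(W[...,0]<.95)&(abs(W[...,1])<.35)
    k,L,S,C=cv2.connectedComponentsWithStats(w.astype(np.uint8))
    for i in range(1,k):
        if S[i,4]>100:
            uv=np.argwhere(L==i)[:,::-1];P=cast(n,uv,0);print(n,"tape",S[i],W[L==i][:,2].mean());np.save(f"pics/tape_{n}.npy",P)
            h=cv2.convexHull(P.astype(np.float32));a=cv2.approxPolyDP(h,.015,True)[:,0];print(a.round(4), rect(P))
E
```

```text
top [302 149  30  35 804] [317. 166.] z 0.0969 (array([ 0.69759321, -0.10417679]), array([0.0576131 , 0.05749039]), -64.65779113769531) cast (array([ 0.69623578, -0.10394001]), array([0.06110176, 0.05805316]), -30.488685607910156)
top [ 133  184   26   85 1998] [145. 226.] z 0.0383 (array([0.57608616, 0.31334555]), array([0.199523  , 0.05524262]), 2.1750588417053223) cast (array([0.57567173, 0.312148  ]), array([0.19999023, 0.05666394]), 2.049840211868286)
top [ 206  188   86   65 3734] [248. 220.] z 0.0632 (array([0.57465303, 0.06650013]), array([0.18103962, 0.11055753]), -78.11835956573486) cast (array([0.57399637, 0.06644736]), array([0.1806488 , 0.11185732]), -78.15014743804932)
top tape [ 172  131  116   92 1445] 0.0010704104256585207
[[ 0.8143  0.0117]
 [ 0.7442  0.2544]
 [ 0.5845  0.2076]
 [ 0.6549 -0.0331]] (array([0.69947881, 0.11077793]), array([0.25614417, 0.16800661]), -74.06800270080566)
scene [ 319  126   54   52 1173] [346. 151.] z 0.0381 (array([0.5764491, 0.3118352]), array([0.20394033, 0.05784639]), 2.250683307647705) cast (array([0.58162773, 0.30825928]), array([0.
[... 1411 characters left out ...]
([0.11856092, 0.07551155]), -30.891685485839844)
scene tape [405 231  27  31 238] 0.0006604975247987806
[[0.943  0.2899]
 [0.945  0.344 ]
 [0.872  0.3498]
 [0.8848 0.3141]] (array([0.90820312, 0.32119232]), array([0.07743414, 0.05984098]), -2.161712646484375)
scene tape [171 255  15  19 102] 0.00040405919473509607
[[ 0.7929 -0.2153]
 [ 0.7731 -0.1838]
 [ 0.7503 -0.1898]
 [ 0.7543 -0.2113]] (array([ 0.77242869, -0.19856758]), array([0.04806691, 0.03089996]), -8.504676818847656)
scene tape [115 266  26  19 214] 0.0004466465400542128
[[ 0.7856 -0.288 ]
 [ 0.755  -0.2806]
 [ 0.7362 -0.3323]
 [ 0.7797 -0.319 ]] (array([ 0.76435727, -0.31095687]), array([0.05462067, 0.04822493]), 76.5047607421875)
```

The bay centre is at (0.691, 0.108) with yaw 15.9°. The case is at (0.574, 0.066) with yaw 11.9°, which puts it 123 mm short and 4° off square. I plan to push the right corner to +17°, then the left to −17°, then the right again back to 0, which gains about 124 mm.

>>> {"op": "jog_arm", "data": {
  "targets": [
    [0,0,0,0,0,-8.1],
    [0,0,0,0,0,-8.1],
    [0,0,0,0,0,-8.1],
    [0,0,0,0,0,-8.0],
    [0.0078,0.0436,0,0,0,0],
    [0.0078,0.0436,0,0,0,0],
    [0.0078,0.0436,0,0,0,0],
    [0.0078,0.0436,0,0,0,0],
    [0.0078,0.0436,0,0,0,0],
    [0.0078,0.0436,0,0,0,0]
  ],
  "gripper": 255
}}

```text
time: 1.1
position: [0.3352, 0.3845, 0.2481]
orientation: [[0.978, 0.207, -0.0], [0.207, -0.978, -0.0], [-0.0, 0.0, -1.0]]
contact_force: [1.3, -0.5, 0.8]
width: -0.003
grip_force: 0.0
```

>>> {"op": "jog_arm", "data": {
  "targets": [
    [0.0078,0.0436,0,0,0,0],
    [0.0078,0.0436,0,0,0,0],
    [0.0078,0.0436,0,0,0,0],
    [0.0078,0.0436,0,0,0,0],
    [0.0078,0.0436,0,0,0,0],
    [0.0078,0.0436,0,0,0,0],
    [0.0078,0.0436,0,0,0,0],
    [0.0078,0.0436,0,0,0,0],
    [0.0078,0.0436,0,0,0,0],
    [0.0078,0.0436,0,0,0,0]
  ]
}}

```text
time: 2.1
position: [0.5015, -0.026, 0.2483]
orientation: [[0.978, 0.207, 0.0], [0.207, -0.978, 0.0], [0.0, -0.0, -1.0]]
contact_force: [1.0, 0.3, 0.4]
width: 0.0
grip_force: 0.0
```

>>> {"op": "jog_arm", "data": {
  "targets": [
    [0,0,0.04,0,0,0],
    [0,0,0.04,0,0,0],
    [0,0,0.04,0,0,0],
    [0,0,0.04,0,0,0],
    [0,0,0.03,0,0,0],
    [0,0,0.018,0,0,0],
    [0.01,0,0,0,0,0],
    [0.01,0,0,0,0,0],
    [0.005,0,0,0,0,0],
    [0,0,0,0,0,0]
  ]
}}

```text
time: 3.1
position: [0.5274, -0.0186, 0.0414]
orientation: [[0.978, 0.206, 0.002], [0.206, -0.978, 0.001], [0.002, -0.0, -1.0]]
contact_force: [-0.3, 0.2, -0.3]
width: -0.003
grip_force: 0.0
```

>>> {"op": "jog_arm", "data": {
  "targets": [
    [0.0061,0.0023,0,0,0,-2],
    [0.0061,0.0023,0,0,0,-2],
    [0.0061,0.0023,0,0,0,-2],
    [0.0061,0.0023,0,0,0,-2],
    [0.0061,0.0023,0,0,0,-2],
    [0.0061,0.0023,0,0,0,-2],
    [0.0061,0.0023,0,0,0,-2],
    [0,0,0,0,0,0]
  ]
}}

```text
time: 3.9
position: [0.5719, -0.0211, 0.0411]
orientation: [[0.899, 0.437, 0.001], [0.437, -0.899, 0.0], [0.001, 0.0, -1.0]]
contact_force: [-0.0, 0.4, -0.3]
width: -0.002
grip_force: 0.0
```

```bash
cat >> h.py <<'E'
BC=np.array([.6908,.1083]);BA=15.9
def look(name):
    s=r.read_state();p,d=r.camera("top");cv2.imwrite(f"pics/{name}.png",p)
    m,W=blobs("top",p,d,.054,.072,(.4,.9,-.06,.27))
    k,L,S,C=cv2.connectedComponentsWithStats(m);pts=W[np.isin(L,[i for i in range(1,k) if S[i,4]>60])][:,:2]
    c,wh,a=rect(pts);yaw=(a+90+90)%180-90
    t=np.radians(BA);R=np.array([[np.cos(t),-np.sin(t)],[np.sin(t),np.cos(t)]])
    print("case",c.round(4),wh.round(4),"yaw",round(yaw,1),"| rel bay",((c-BC)@R*1000).round(1),"ang",round(yaw-BA,1))
    for lo,hi,box in((.02,.045,(.4,.9,.28,.45)),(.088,.105,(.55,.85,-.25,-.06))):
        m,W2=blobs("top",p,d,lo,hi,box)
        if m.sum()>50: print("  bystander",rect(W2[m>0][:,:2]))
    o=s["orientation"];ty=np.degrees(np.arctan2(o[1,0],o[0,0]));y=np.radians(yaw)
    Rc=np.array([[np.cos(y),-np.sin(y)],[np.sin(y),np.cos(y)]])
    print("tcp",s["position"].round(4),"yaw",ty.round(1),"tcp in case",((s["position"][:2]-c)@Rc*1000).round(1),"F",s["contact_force"].round(1),s["time"])
    return c,yaw,s
E
python3 -c "from h import *;look('a1')"
```

```text
case [0.5418 0.0792] [0.0909 0.0241] yaw 30.2 | rel bay [-151.2   12.9] ang 14.3
  bystander (array([0.57620001, 0.31643686]), array([0.20205981, 0.05518534]), -0.4820404052734375)
tcp [ 0.5719 -0.0211  0.0411] yaw 25.9 tcp in case [ -24.4 -101.9] F [-0.   0.4 -0.3] 3.9
```

```bash
python3 -c "
from h import *
p,d=r.camera('scene');np.save('pics/sc1.npy',d);t=cv2.imread('pics/a1.png');cv2.imwrite('pics/ab1.png',cv2.resize(np.vstack([t,p])[60:700],(640,800))[:, :][0:800]) ; cv2.imwrite('pics/ab1.png',cv2.resize(np.hstack([t[80:300,100:380],p[80:300,130:410]]),(800,315)))"
```

```text
(no output)
```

View pics/ab1.png

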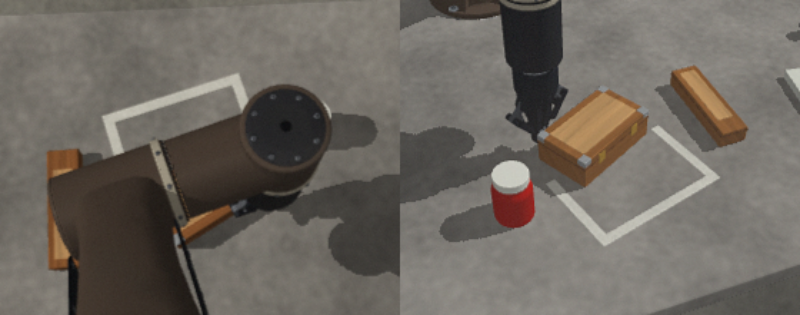

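The top camera's view is mostly blocked by the arm. The scene camera shows the whole lid, so I'll track the case with that one.

```bash
sed -i 's/r.camera("top")/r.camera("scene")/; s/blobs("top",p,d/blobs("scene",p,d/g; s/(.4,.9,-.06,.27))/(.4,.9,-.068,.27))/' h.py; python3 -c "from h import *;look('a2')"
```

```text
case [0.5933 0.0724] [0.1858 0.1215] yaw 28.2 | rel bay [-103.6   -7.8] ang 12.3
  bystander (array([0.57747102, 0.31187516]), array([0.20307298, 0.0584775 ]), 1.8119016885757446)
  bystander (array([ 0.66338563, -0.09989396]), array([0.13163784, 0.05886892]), -8.860115051269531)
tcp [ 0.5716 -0.0209  0.041 ] yaw 25.8 tcp in case [-63.2 -72.1] F [ 0.2 -0.3  0.1] 4.0
```

```bash
python3 - <<'E'
t=open('h.py').read()
t=t.replace("    c,wh,a=rect(pts);","    q=(pts-s['position'][:2])@s['orientation'][:2,:2];pts=pts[~((q[:,0]<.0105)&(q[:,0]>-.08)&(abs(q[:,1])<.07))]\n    c,wh,a=rect(pts);")
open('h.py','w').write(t)
E
python3 -c "from h import *;look('a3')"
```

```text
case [0.5942 0.0734] [0.1845 0.1149] yaw 30.4 | rel bay [-102.5   -7.1] ang 14.5
  bystander (array([0.57672739, 0.31159994]), array([0.20519236, 0.0583038 ]), 2.6173596382141113)
  bystander (array([ 0.66267186, -0.09957577]), array([0.1341483 , 0.05865091]), -8.887001037597656)
tcp [ 0.5715 -0.021   0.0409] yaw 25.9 tcp in case [-67.4 -69.9] F [-0.  -0.3  0.4] 4.05
```

>>> {"op": "jog_arm", "data": {
  "targets": [
    [0.0061,0.0023,0,0,0,-2],
    [0.0061,0.0023,0,0,0,-2],
    [0.0061,0.0023,0,0,0,-2],
    [0,0,0,0,0,0]
  ]
}}

```text
time: 4.5
position: [0.5907, -0.0187, 0.0404]
orientation: [[0.849, 0.529, 0.0], [0.529, -0.849, -0.0], [0.0, 0.0, -1.0]]
contact_force: [-0.5, 0.2, 0.1]
width: -0.005
grip_force: 0.2
```

```bash
python3 -c "from h import *;look('a4')"
```

```text
case [0.603  0.0747] [0.1918 0.1146] yaw 37.0 | rel bay [-93.6  -8.3] ang 21.1
  bystander (array([0.57664371, 0.31169045]), array([0.20563653, 0.05835785]), 1.8830280303955078)
  bystander (array([ 0.69849652, -0.10570832]), array([0.06014519, 0.05830067]), -26.42132568359375)
tcp [ 0.5907 -0.0187  0.0404] yaw 31.9 tcp in case [-66.  -67.1] F [-0.5  0.2  0.1] 4.5
```

>>> {"op": "jog_arm", "data": {
  "targets": [
    [-0.02,0,0,0,0,0],
    [-0.02,0,0,0,0,0],
    [0,0,0,0,0,-3],
    [0,-0.035,0,0,0,0],
    [0,-0.035,0,0,0,0],
    [0,-0.035,0,0,0,0],
    [0,-0.035,0,0,0,0],
    [0,0,0,0,0,0]
  ]
}}

```text
time: 5.35
position: [0.4748, 0.0773, 0.0407]
orientation: [[0.819, 0.574, 0.001], [0.574, -0.819, 0.001], [0.001, -0.0, -1.0]]
contact_force: [1.0, -0.6, -0.4]
width: -0.003
grip_force: 0.0
```

```bash
python3 -c "from h import *;look('a5')"
```

```text
case [0.6019 0.0775] [0.1843 0.1131] yaw 37.2 | rel bay [-94.   -5.3] ang 21.3
  bystander (array([0.57690835, 0.3118988 ]), array([0.20170529, 0.05728488]), 2.333109140396118)
  bystander (array([ 0.7000646 , -0.10590257]), array([0.06018505, 0.05720961]), -36.48677444458008)
tcp [0.4748 0.0773 0.0407] yaw 35.0 tcp in case [-101.3   76.7] F [ 1.  -0.6 -0.4] 5.35
```

View pics/a5.png

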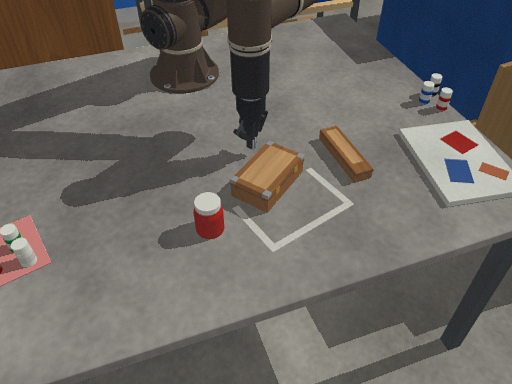

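Case is now at +21°, 94 mm short, and the jar and brush box haven't moved. Next is the left corner.

>>> {"op": "jog_arm", "data": {
  "targets": [
    [0.015,0.006,0,0,0,-2],
    [0.015,0,0,0,0,0],
    [0.005,0,0,0,0,0],
    [0.0051,-0.0023,0,0,0,2],
    [0.0051,-0.0023,0,0,0,2],
    [0.0051,-0.0023,0,0,0,2],
    [0.0051,-0.0023,0,0,0,2],
    [0.0051,-0.0023,0,0,0,2],
    [0.0051,-0.0023,0,0,0,2],
    [0.0051,-0.0023,0,0,0,2]
  ]
}}

```text
time: 6.4
position: [0.5294, 0.1217, 0.0397]
orientation: [[0.923, 0.386, -0.003], [0.386, -0.923, -0.001], [-0.003, 0.0, -1.0]]
contact_force: [-3.7, -1.3, 2.1]
width: -0.002
grip_force: 2.0
```

```bash
python3 -c "from h import *;look('a6')"
```

```text
case [0.616  0.0856] [0.1837 0.113 ] yaw 22.1 | rel bay [-78.1  -1.3] ang 6.2
  bystander (array([0.57693559, 0.3118906 ]), array([0.20346244, 0.05829927]), 2.0527000427246094)
  bystander (array([ 0.69988239, -0.10538174]), array([0.05923892, 0.0572219 ]), 36.21358871459961)
tcp [0.5294 0.1217 0.0397] yaw 22.7 tcp in case [-66.6  66.1] F [-3.7 -1.3  2.1] 6.4
```

>>> {"op": "jog_arm", "data": {
  "targets": [
    [0.0051,-0.0023,0,0,0,2],
    [0.0051,-0.0023,0,0,0,2],
    [0.0051,-0.0023,0,0,0,2],
    [0.0051,-0.0023,0,0,0,2],
    [0.0051,-0.0023,0,0,0,2],
    [0.0051,-0.0023,0,0,0,2],
    [0.0051,-0.0023,0,0,0,2],
    [0.0051,-0.0023,0,0,0,2],
    [0.0051,-0.0023,0,0,0,2],
    [0.0051,-0.0023,0,0,0,2]
  ]
}}

```text
time: 7.45
position: [0.5735, 0.1564, 0.0397]
orientation: [[0.999, 0.048, -0.002], [0.048, -0.999, -0.001], [-0.002, 0.001, -1.0]]
contact_force: [-3.6, -0.3, 0.8]
width: 0.002
grip_force: 1.6
```

```bash
python3 -c "from h import *;look('a7')"
```

```text
case [0.6424 0.0921] [0.1816 0.115 ] yaw 0.7 | rel bay [-51.   -2.4] ang -15.2
  bystander (array([0.57629693, 0.31201184]), array([0.20364629, 0.05841256]), 1.8015085458755493)
  bystander (array([ 0.69828153, -0.1047603 ]), array([0.05901639, 0.05802428]), -14.201759338378906)
tcp [0.5735 0.1564 0.0397] yaw 2.8 tcp in case [-68.1  65.2] F [-3.6 -0.3  0.8] 7.45
```

>>> {"op": "jog_arm", "data": {
  "targets": [
    [0.0051,-0.0023,0,0,0,2],
    [0.0051,-0.0023,0,0,0,2],
    [0,0,0,0,0,0],
    [-0.02,0,0,0,0,0],
    [-0.015,0,0,0,0,3],
    [0,0.034,0,0,0,0],
    [0,0.034,0,0,0,0],
    [0,0.034,0,0,0,0],
    [0,0.034,0,0,0,0],
    [0,0,0,0,0,0]
  ]
}}

```text
time: 8.5
position: [0.5386, 0.0238, 0.0403]
orientation: [[0.997, -0.073, -0.0], [-0.073, -0.997, -0.0], [-0.0, 0.0, -1.0]]
contact_force: [-0.1, 0.1, -0.7]
width: 0.002
grip_force: 0.0
```

```bash
python3 -c "from h import *;look('a8')"
```

```text
case [0.6295 0.0872] [0.1937 0.1528] yaw -3.4 | rel bay [-64.7  -3.5] ang -19.3
  bystander (array([0.5785591, 0.3120954]), array([0.20351736, 0.0595999 ]), 1.6349035501480103)
  bystander (array([ 0.69938254, -0.1056245 ]), array([0.05915223, 0.05745843]), -34.67320251464844)
tcp [0.5386 0.0238 0.0403] yaw -4.2 tcp in case [-87.  -68.6] F [-0.1  0.1 -0.7] 8.5
```

>>> {"op": "jog_arm", "data": {
  "targets": [
    [0.015,0,0,0,0,0],
    [0.015,0,0,0,0,0],
    [0.0095,0,0,0,0,0],
    [0.0049,0.0023,0,0,0,-2],
    [0.0049,0.0023,0,0,0,-2],
    [0.0049,0.0023,0,0,0,-2],
    [0.0049,0.0023,0,0,0,-2],
    [0.0049,0.0023,0,0,0,-2],
    [0.0049,0.0023,0,0,0,-2],
    [0.0049,0.0023,0,0,0,-2]
  ]
}}

```text
time: 9.55
position: [0.6129, 0.0096, 0.04]
orientation: [[0.985, 0.174, -0.002], [0.174, -0.985, -0.0], [-0.002, 0.0, -1.0]]
contact_force: [-4.1, -1.1, 2.2]
width: -0.002
grip_force: 1.8
```

```bash
python3 -c "from h import *;look('a9')"
```

```text
case [0.6645 0.0925] [0.1831 0.1127] yaw 11.4 | rel bay [-29.7  -8. ] ang -4.5
  bystander (array([0.57787317, 0.31168011]), array([0.20258836, 0.05879139]), 1.7864218950271606)
  bystander (array([ 0.69912392, -0.10496697]), array([0.05915622, 0.05832842]), -37.99750518798828)
tcp [0.6129 0.0096 0.04  ] yaw 10.0 tcp in case [-66.9 -71.1] F [-4.1 -1.1  2.2] 9.55
```

>>> {"op": "jog_arm", "data": {
  "targets": [
    [0.0049,0.0023,0,0,0,-2],
    [0.0049,0.0023,0,0,0,-2],
    [0.0049,0.0023,0,0,0,-2],
    [0.0049,0.0023,0,0,0,-2],
    [0.0049,0.0023,0,0,0,-2],
    [0.0049,0.0023,0,0,0,-2],
    [0.0049,0.0023,0,0,0,-2],
    [0.0049,0.0023,0,0,0,-2],
    [0,0,0,0,0,0]
  ]
}}

```text
time: 10.5
position: [0.6566, 0.0034, 0.0399]
orientation: [[0.899, 0.437, -0.0], [0.437, -0.899, -0.0], [-0.0, 0.0, -1.0]]
contact_force: [0.2, 0.5, -0.7]
width: -0.003
grip_force: 0.3
```

```bash
python3 -c "from h import *;look('a10')"
```

```text
case [0.6821 0.0952] [0.1867 0.1131] yaw 29.2 | rel bay [-12.  -10.2] ang 13.3
  bystander (array([0.57638556, 0.31227201]), array([0.20495117, 0.05883892]), 2.459517002105713)
  bystander (array([ 0.69889492, -0.10493489]), array([0.06012781, 0.05913044]), -57.97016525268555)
tcp [0.6566 0.0034 0.0399] yaw 25.9 tcp in case [-66.9 -67.7] F [ 0.2  0.5 -0.7] 10.5
```

>>> {"op": "jog_arm", "data": {
  "targets": [
    [-0.02,0,0,0,0,0],
    [-0.015,0,0,0,0,-3],
    [0,-0.034,0,0,0,0],
    [0,-0.034,0,0,0,0],
    [0,-0.034,0,0,0,0],
    [0,-0.034,0,0,0,0],
    [0,0,0,0,0,0]
  ]
}}

```text
time: 11.25
position: [0.5581, 0.1102, 0.0408]
orientation: [[0.874, 0.485, 0.001], [0.485, -0.874, 0.001], [0.002, -0.0, -1.0]]
contact_force: [0.5, 0.4, -0.2]
width: -0.004
grip_force: 0.0
```

```bash
sed -i 's/<.0105)/<.0105+X)/; s/def look(name):/def look(name,X=0):/' h.py; python3 -c "from h import *;look('a11',.012)"
```

```text
case [0.6819 0.097 ] [0.1845 0.1139] yaw 28.7 | rel bay [-11.6  -8.4] ang 12.8
  bystander (array([0.5768075 , 0.31180102]), array([0.20256653, 0.05878943]), 1.9629030227661133)
  bystander (array([ 0.69816631, -0.1048004 ]), array([0.06065704, 0.05812589]), -13.534950256347656)
tcp [0.5581 0.1102 0.0408] yaw 29.0 tcp in case [-102.3   71. ] F [ 0.5  0.4 -0.2] 11.25
```

>>> {"op": "jog_arm", "data": {
  "targets": [
    [0.015,0,0,0,0,0],
    [0.015,0,0,0,0,0],
    [0.0055,0,0,0,0,0],
    [0.0051,-0.0023,0,0,0,2],
    [0.0051,-0.0023,0,0,0,2],
    [0.0051,-0.0023,0,0,0,2],
    [0.0051,-0.0023,0,0,0,2],
    [0.0051,-0.0023,0,0,0,2],
    [0,0,0,0,0,0]
  ]
}}

```text
time: 12.2
position: [0.6083, 0.1447, 0.0399]
orientation: [[0.947, 0.323, -0.001], [0.323, -0.947, -0.0], [-0.001, -0.0, -1.0]]
contact_force: [-1.5, -0.4, 0.0]
width: 0.001
grip_force: 0.4
```

```bash
python3 -c "from h import *;look('a12')"
```

```text
case [0.6921 0.1032] [0.1858 0.1133] yaw 17.8 | rel bay [-0.2 -5.3] ang 1.9
  bystander (array([0.57728624, 0.31126463]), array([0.20328291, 0.05904925]), 2.1104865074157715)
  bystander (array([ 0.6991725 , -0.10547934]), array([0.06153798, 0.05746631]), -27.35216522216797)
tcp [0.6083 0.1447 0.0399] yaw 18.8 tcp in case [-67.1  65.2] F [-1.5 -0.4  0. ] 12.2
```

>>> {"op": "jog_arm", "data": {
  "targets": [
    [0.0036,-0.0016,0,0,0,1.4],
    [0,0,0,0,0,0],
    [-0.02,0,0,0,0,0],
    [-0.03,0,0,0,0,0],
    [-0.02,0,-0.03,0,0,0],
    [0,0,-0.045,0,0,0],
    [0,0,-0.045,0,0,0],
    [0,0,-0.045,0,0,0],
    [0,0,-0.03,0,0,0]
  ]
}}

```text
time: 13.15
position: [0.546, 0.1273, 0.2397]
orientation: [[0.953, 0.302, 0.005], [0.302, -0.953, 0.002], [0.006, -0.001, -1.0]]
contact_force: [0.9, 0.4, -0.1]
width: 0.002
grip_force: 0.0
```

>>> {"op": "jog_arm", "data": {
  "targets": [
    [-0.01,-0.04,0,0,0,0],
    [-0.01,-0.04,0,0,0,0],
    [-0.01,-0.04,0,0,0,0],
    [-0.01,-0.04,0,0,0,0],
    [-0.01,-0.04,0,0,0,0],
    [-0.01,-0.04,0,0,0,0],
    [-0.01,-0.04,0,0,0,0],
    [-0.01,-0.04,0,0,0,0],
    [-0.01,-0.04,0,0,0,0],
    [0,0,0,0,0,0]
  ]
}}

```text
time: 14.15
position: [0.3488, 0.4471, 0.2355]
orientation: [[0.952, 0.305, 0.001], [0.305, -0.952, 0.002], [0.001, -0.002, -1.0]]
contact_force: [0.5, 0.0, 0.1]
width: -0.001
grip_force: 0.0
```

```bash
python3 -c "
from h import *
look('a13')
p,d=r.camera('top');cv2.imwrite('pics/fin.png',p)
for lo,hi,box in((.054,.072,(.4,.9,-.068,.27)),(.02,.045,(.4,.9,.28,.45)),(.088,.105,(.55,.85,-.25,-.06))):
    m,W=blobs('top',p,d,lo,hi,box);print(rect(W[m>0][:,:2]))
W=world('top',d);w=(p.min(-1)>120)&(abs(W[...,2])<.015)&(W[...,0]>.5)&(W[...,0]<.85)&(W[...,1]>-.06)&(W[...,1]<.27)
print('tape',rect(cast('top',np.argwhere(w)[:,::-1],0)))
"
```

```text
case [0.6945 0.1028] [0.1832 0.1138] yaw 16.3 | rel bay [ 2.1 -6.3] ang 0.4
  bystander (array([0.57699996, 0.31151479]), array([0.20195886, 0.05752295]), 1.804066777229309)
  bystander (array([ 0.69977176, -0.10627815]), array([0.06080697, 0.05796847]), -37.07571792602539)
tcp [0.3488 0.4471 0.2355] yaw 17.7 tcp in case [-235.   427.5] F [0.5 0.  0.1] 14.15
(array([0.69327188, 0.10376429]), array([0.18067028, 0.11192663]), -73.5585880279541)
(array([0.57666856, 0.31333041]), array([0.20147341, 0.05741671]), 1.6348601579666138)
(array([ 0.69732672, -0.10426706]), array([0.0591459, 0.0576786]), -65.578857421875)
tape (array([0.69955826, 0.11051689]), array([0.25669348, 0.16800699]), -74.07025718688965)
```

View pics/fin.png

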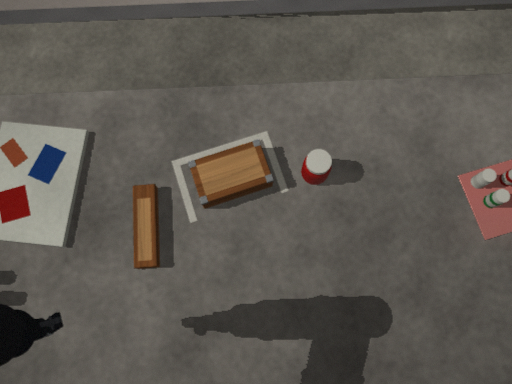

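The case at (231,174) sits inside the tape U. It is 0.5° off square and about 2 mm in x and 5 mm in y from the bay centre. The jar (317,167) and brush box (146,226) are where they started, and the arm is clear, so I'm handing in.

```bash
python3 -c "from station import r;print(r.job_done())"
```

```text
the job is handed in; nothing more can be done
None
```

I walked the case into the bay through swings of about +21°, −19° and +13° and left it flat and inside the tape, about 0.5° off square; the jar and brush box did not move measurably, and I handed the job in at about 14 s.

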